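Shut the centrifuge lid and start the spin

ROBOT

A 6-joint arm with a two-finger parallel gripper is mounted at the origin on the work surface. World frame = base frame: x ahead of the robot, y to its left, z up, the work surface at z = 0. Lengths are in mm, angles in rad, forces in N, time in s.
With the tool pointing down it reaches from about 275 to 1000 mm from the base axis. Payload 8.4 kg.
Tool frame: the origin (TCP) lies at the very end of the fingers, on their centre line; the grasp point (between the pads) lies 19 mm behind it; z points along the fingers, y is the line along which they close (so a half turn about z gives the same grasp; the last joint's range is limited). The gripper opens to 85 mm and grips with 20 to 120 N. Pads are 22 mm wide; open, the fingers measure 114 mm over their backs; the gripper's body (76 mm by 85 mm) begins 54 mm behind the grasp point. The pads swing forward as they close: fully open they stand 13 mm farther back than shut.
Start: joints at [1.315, 0.353, 1.633, -0, 1.155, -0.002], TCP at [156.926, 604.981, 202.581] pointing down, gripper open.
Joint ranges: [-2.63, 2.63], [-0.92, 2.1], [0.06, 2.66], [-1.3, 4.44], [0, 2.69], [-3.02, 3.02]. Speed limits (rad/s): [2.22, 2.22, 2.79, 3.14, 3.14, 3.14].

INTERFACE

Orientations are given as [roll, pitch, yaw] about the fixed x, y, z axes, in that order (R = Rz(yaw) Ry(pitch) Rx(roll)).
In Python, from rig import r, vision gives the robot as it stands. The module is installed in compiled form; this text tells all that it offers.
- The arm moves only by the tool play_rows, never from a script. Its argument "steps" is a list of rows, each an object with "delta_pos": the shift along the tool's x, y, z in cm, a list of three; "yaw": the turn about the tool's z in rad; "jaw": the opening in per cent of the stroke, from 0 (shut) to 100 (fully open). A call has exactly 8 rows; each row is the pose to reach, as a shift and turn from the pose commanded when the call began, along the tool's axes at that moment; what a row does not reach only later rows make up. A row lasts 1/10 s, in which the tool goes at most 50 mm and 8.59 degrees, less where a joint would pass 70% of its speed; a pose out of reach is approached as far as the arm can. A call with a gripper value outside its range is refused whole. The fingers move at their own pace and stop on an object; "grip_force" is the grip in N (left out, the last holds). Time passes only in rows, so rows that repeat a pose let the fingers close, or fill a call up. It gives the time, the measured TCP pose, the force, the opening and the grip force at its end, in the units of the state.
- r.sense(): the state, without advancing time (a new reading comes with each control period).
- vision.grab_frame(name): name is "side" or "top" or "wrist"; returns (picture, depth): 480x640x3 uint8, red, green, blue; 480x640 float32, mm along the optical axis (not along the pixel's ray), 0 where there is no reading.
- vision.calibration(name): a dict with "mtx" (3x3 intrinsics, pixels), "extrinsics" (4x4, takes a point from camera to world coordinates). Camera axes: x right, y down, z forward; pixel columns grow to the right and rows downward; lengths in mm; the calibration is good to about 2 mm. A picture is of the moment at which its call begins: read the wrist's pose just before it. calibration takes no time and is no camera call; for the wrist camera it gives the pose at the moment of the call.
- r.sign_off(): hands the job in; it is judged then, once.
Trained networks look in the newest picture that a camera, given by its name, has taken for a name from the list of things; names that differ only in an ending like _2 or _b are one class to them, and where a whole thing is asked for, a point or a joint stands for the part that bears it (a point fixed in the world has none). Each returns a list of dicts, best first, with "conf" (0 to 1); they miss things now and then, are a little off and sometimes report something else, mostly with a low value. They report only what shows in the picture. A call takes as long as a camera call.
- vision.cut_out(camera, thing): "region" (480x640 bool, what is visible of it) and "uv" ([column, row] in pixels, amid what is visible of it).
- vision.landmark_of(camera, thing): "uv" ([column, row] in pixels: a listed point, or the origin of a listed thing).
The state is a dict: "clock": time; "qpos": joint angles; "qvel": joint speeds; "joint_efforts": joint torques, N m; "eef_pos": TCP position; "tcp_rot": TCP orientation; "contact_force": force on the tool from outside, world axes, zero at the start; "wrist_torque": the same for the moment, N m; "opening": opening from 0.0 (shut) to 1.0 (fully open); "grasp_force": force on a finger pad.
Only numpy, scipy, OpenCV 4.12 (cv2) and the standard library are available. Lean on these libraries where they do the work, as an engineer would, in place of code of your own. Each camera call takes 0.05 s, during which the arm holds its last target. There are 200 camera calls.

TASK

Get the bench centrifuge spinning: with the fingertips, push its open lid over and down from its outer face until it is fully shut, gently and without slamming it, then press the round start key fully down and let go, leaving the lid shut. Nothing is to be gripped or lifted: do not pinch the lid or touch its black underside, do not press the start key before the lid is shut, do not press the oblong stop key, and leave everything else on the bench where it stands.

Things in the scene. Friction and masses are not known exactly. Their poses are not given: they have to be found in the camera images.
- centrifuge: Bench microcentrifuge, fixed: white housing 230 (x) x 210 (y) x 120 mm high, open rotor well under a hinged lid; before the lid a lower flat deck 65 mm deep, top 105 mm above the bench, with two keys. Origin: centre of its underside. Its x points from front (deck) to back (hinge), z up; the front faces roughly the robot, turned up to 0.4 rad either way.
- lid (a joint): Lid angle in rad: 0 fully shut (level, on the rim), larger is farther open, pi/2 upright; stop at 1.9. Starts between 1.0 and 1.65. The hinge is stiff (friction about 0.3 N m): the lid stays wherever it is left and does not fall, so it must be pushed all the way; up to 5 N near the free edge moves it.
- lid_hinge (a point): Middle of the hinge line, on the lid's underside at its back edge: 100 mm behind the centrifuge's origin along its x, 120.5 mm above the bench. The hinge line runs along the centrifuge's y. The point turns with the lid: its -x axis points along the lid to the free edge, its z is the lid's outward normal (up when shut, backwards when upright).
- lid_edge (a point): Middle of the lid's free edge, on its outer face. The lid is a flat grey slab, 150 mm from hinge to free edge, 190 mm wide, 16 mm thick. The outer face is on top when shut and faces up and back (away from the deck) when open; a flat dark disc marks its middle. Shut, its top is 136.5 mm above the bench.
- lid_liner (a point): Middle of the black rubber liner on the lid's underside, 130 x 170 mm, 4 mm thick, set in 10 mm from the lid's edges: the side that must not be touched. Axes as point lid_hinge.
- start_key_top (a point): Centre of the top of the start key: the ROUND white key, 26 mm across, in a round black collar of 42 mm. On the deck, 84 mm in front of the centrifuge's origin and 55 mm to one side of its middle line (left or right varies; the stop key is on the other side). Unpressed, its top is 127 mm above the bench, 10 mm above the collar. z up.
- start_key (a joint): Travel of the round start key in m: 0 up, 0.006 fully down. It springs back; about 1.5 N starts it and 5 N takes it fully down.
- stop_key_top (a point): Centre of the top of the stop key: the OBLONG white key, 16 x 44 mm (long side across the machine), in an oblong black collar 32 x 60 mm, on the deck on the other side from the start key. Same height and spring as the start key.
- stop_key (a joint): Travel of the oblong stop key in m: 0 up, 0.006 fully down.
- tip_box: Purple pipette-tip box with clear cover, 86 x 122 x 70 mm, close to the left (+y) side of the centrifuge. Origin: centre of its underside, z up. A bystander, to be left alone.
- tip_box_b: Second purple tip box of the same size, on the left of the bench. Origin: centre of its underside, z up. A bystander, to be left alone.
- bottle: Bottle 60 mm across, 130 mm high, close to the right (-y) side of the centrifuge. Origin: centre of its underside, z up. A bystander, to be left alone.
- jar: Amber jar 52 mm across, 65 mm high, close to the right side of the centrifuge, behind the bottle. Origin: centre of its underside, z up. A bystander, to be left alone.
- tube_rack: Flat pink tube rack 75 x 120 x 24 mm in front of the centrifuge. Origin: centre of its underside, z up. A bystander, to be left alone.
- rotor_cover: Black rotor cover, a disc 130 mm across with a hub, 26 mm high overall, lying on the right of the bench. Origin: centre of its underside, z up. A bystander, to be left alone.
- pipette: Hand pipette about 270 mm long, 26 mm wide, 24 mm high, lying on the right of the bench. Its long axis is x. Origin: centre of its underside, z up. A bystander, to be left alone.

How it is judged (in metres and radians):
On the way, in this order (a step that is already met when the one before it is completed fails the run):
1. the lid is fully shut (within 0.04 rad) (value of joint lid below 0.04 rad), for 0.2 s.
2. the start key is pressed at least 4.5 mm down with the lid shut (value of joint lid below 0.04 rad and value of joint start_key above 0.0045 m), for 0.05 s.
At the end, for the whole second after the job is handed in: The lid is shut to within 0.04 rad (about 6 mm at its free edge), and both keys are up again (within 1.5 mm) (value of joint lid below 0.04 rad and value of joint each of start_key, stop_key below 0.0015 m); the robot touches nothing.
It fails at once if the lid is slammed: it shuts faster than 2.5 rad/s (velocity of joint lid below -2.5 rad/s).
It fails at once if the lid is pinched or lifted: the fingers press on its black underside with over 1 N, or it is bent back beyond 1.8 rad (contact force between the fingers and lid_c1 above 1 N or value of joint lid above 1.8 rad).
It fails at once if the start key is pressed (over 3 mm) before the lid is shut (value of joint lid above 0.06 rad and value of joint start_key above 0.003 m).
It fails at once if the stop key is pressed (over 3 mm) (value of joint stop_key above 0.003 m).
It fails at once if a bystander is shifted or lifted more than 15 mm or tipped over 0.3 rad (distance of any of tip_box, tip_box_b, bottle, jar, tube_rack, rotor_cover, pipette from where it was at the start of the episode above 0.015 m or angle between any of tip_box, tip_box_b, bottle, jar, tube_rack, rotor_cover, pipette's own z axis and vertical above 0.3 rad).
It also fails if it takes over 42 s, if anything falls off the work surface, if the arm or the gripper's body presses on something with over 40 N, if the wrist force passes 120 N, or if a joint passes its speed limit or range.

## Working session

There is one attempt and no reset: what is moved stays moved. The work goes in short steps, Python scripts to look and compute and a tool call to move; the robot and the scene stay as the last step left them, time stands still between calls to the robot, and variables do not carry over. Pictures are saved under pics/ and viewed, at most 10 in all, crops included, and the job is handed in when it is done.

Besides the shell and the picture viewer there is one more tool, called after ">>>" in YAML: its name, and indented under it one key for each argument. play_rows: Moves the arm, as the interface text tells. Its arguments: {"type":"object","properties":{"steps":{"type":"array"},"grip_force":{"type":"number"}},"required":["steps"]}

```bash
mkdir -p pics
cat > h.py <<'E'
import numpy as np, cv2
from rig import r, vision
def world(cam,uv,depth,cal=None):
    c=cal or vision.calibration(cam); K=np.array(c["mtx"]); T=np.array(c["extrinsics"])
    u,v=uv; z=depth
    p=np.array([(u-K[0,2])*z/K[0,0],(v-K[1,2])*z/K[1,1],z,1]); return (T@p)[:3]
def at_z(cam,uv,h):
    a=world(cam,uv,100.); b=world(cam,uv,1000.); return a+(b-a)*(h-a[2])/(b[2]-a[2])
def proj(cam,P):
    c=vision.calibration(cam); K=np.array(c["mtx"]); T=np.linalg.inv(np.array(c["extrinsics"]))
    q=K@(T@np.r_[P,1])[:3]; return q[:2]/q[2]
E
python3 - <<'E'
from h import *
s=r.sense(); print(s)
ims=[]
for c in ("side","top"):
    im,d=vision.grab_frame(c); np.save(f"{c}_d.npy",d); cv2.imwrite(f"pics/{c}0.png",im[:,:,::-1])
    for t in ("start_key_top","stop_key_top","lid_hinge","lid_edge","centrifuge","lid_liner","bottle","tip_box","jar"):
        for o in vision.landmark_of(c,t)[:2]:
            u,v=o["uv"]; dd=d[int(v),int(u)] if 0<=v<480 and 0<=u<640 else 0
            h={"start_key_top":127,"stop_key_top":127,"lid_hinge":120.5}.get(t,0)
            print(c,t,round(o["conf"],2),np.round([u,v]),np.round(world(c,(u,v),dd)),"atz",h,np.round(at_z(c,(u,v),h)))
    print(np.round(np.array(vision.calibration(c)["extrinsics"]),2))
E
```

```text
{'clock': 0.0, 'qpos': array([ 1.31456086e+00,  3.53655605e-01,  1.63414255e+00,  2.89630016e-05,
        1.15521435e+00, -2.35898544e-03]), 'qvel': array([-0.00120986,  0.00048044, -0.00022614, -0.00027157, -0.00012177,
        0.00020005]), 'joint_efforts': array([ 1.92934249e-04, -6.05245042e+01, -3.42065799e+01, -2.74845047e-05,
        9.38231475e-03, -3.86122878e-06]), 'eef_pos': array([156.80580031, 604.46510519, 201.85346105]), 'tcp_rot': array([-3.14017287e+00, -2.98304190e-05,  2.88770444e+00]), 'contact_force': array([ 0.33790336, -0.85673863, -0.11252726]), 'wrist_torque': array([ 0.0604654 , -0.00141946,  0.09884633]), 'grasp_force': 0.0, 'opening': 1.0038623192021083}
side stop_key_top 0.46 [317. 214.] [477. -14. 125.] atz 127 [477. -17. 127.]
side lid_hinge 0.65 [376. 224.] [ 604. -200.  196.] atz 120.5 [ 640. -104.  120.]
side lid_edge 0.7 [365. 182.] [612. -63. 246.] atz 0 [741. 327.   0.]
side centrifuge 0.89 [343. 253.] [ 515. -193.  104.] atz 0 [547. -74.   0.]
side lid_liner 0.78 [370. 208.] [ 587. -193.  246.] atz 0 [707. 149.   0.]
side bottle 0.65 [338. 298.] 
[... 1112 characters left out ...]
.89 [320. 183.] [ 597. -101.  264.] atz 0 [641. -99.   0.]
top bottle 0.75 [380. 243.] [ 483. -239.   98.] atz 0 [ 489. -249.    0.]
top bottle 0.57 [386. 207.] [ 572. -258.   66.] atz 0 [ 580. -266.    0.]
top tip_box 0.91 [139. 330.] [278. 332.  71.] atz 0 [270. 357.   0.]
top tip_box 0.63 [238. 217.] [547.  99.  70.] atz 0 [554. 110.   0.]
top jar 0.8 [389. 207.] [ 572. -263.   66.] atz 0 [ 580. -271.    0.]
top jar 0.25 [318. 219.] [541. -93.  86.] atz 0 [549. -91.   0.]
[[-0.00000e+00 -1.00000e+00  5.00000e-02  4.16690e+02]
 [-1.00000e+00  0.00000e+00  1.00000e-02 -1.10940e+02]
 [-1.00000e-02 -5.00000e-02 -1.00000e+00  1.35014e+03]
 [ 0.00000e+00  0.00000e+00  0.00000e+00  1.00000e+00]]
```

View pics/side0.png

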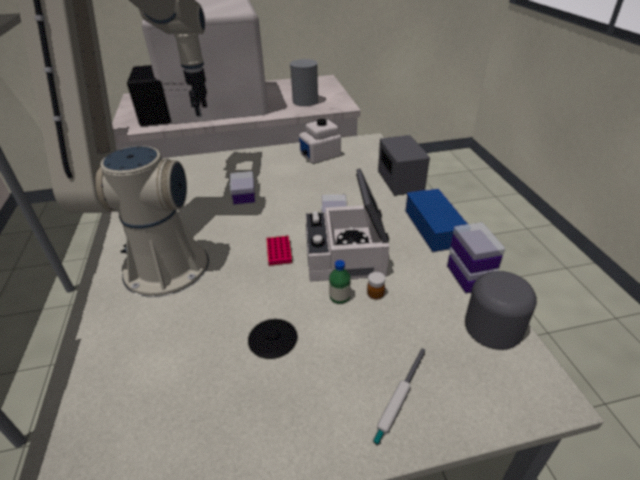

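View pics/top0.png

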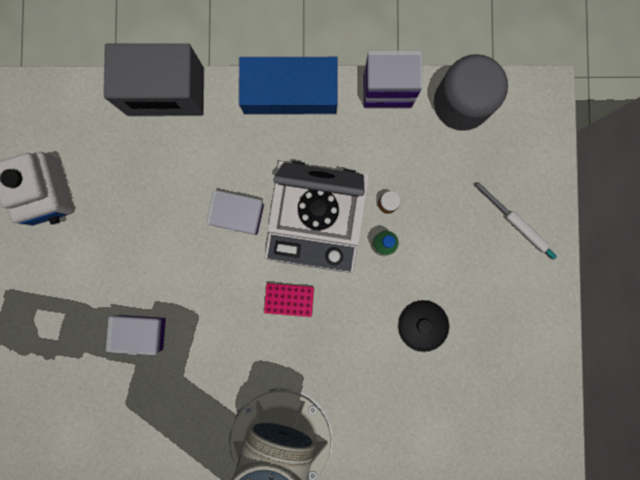

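Run:
```python
from h import *
A=np.array([452.,-132]);B=np.array([477.,-21])
# from keys: y axis direction
ydir=(B-A)/np.linalg.norm(B-A); print("keydist",np.linalg.norm(B-A)); x=np.array([ydir[1],-ydir[0]])
print("x",x,"yaw",np.arctan2(x[1],x[0])); mid=(A+B)/2; o=mid+84*x; print("orig keys",o, "hinge",o+100*x)
# lid angle via depth cloud
for cam in ("top","side"):
    d=np.load(cam+"_d.npy"); vv,uu=np.mgrid[0:480,0:640]; c=vision.calibration(cam);K=np.array(c["mtx"]);T=np.array(c["extrinsics"])
    P=np.stack([(uu-K[0,2])*d/K[0,0],(vv-K[1,2])*d/K[1,1],d,np.ones_like(d)],-1)@T.T; P=P[...,:3][d>0]
    R=np.stack([x,ydir]); L=np.c_[(P[:,:2]-o)@R.T,P[:,2]]
    m=(abs(L[:,1])<90)&(abs(L[:,0])<160)&(L[:,2]>142); Q=L[m]; print(cam,len(Q),Q.min(0),Q.max(0))
    for z in range(140,290,10):
        q=Q[(Q[:,2]>=z)&(Q[:,2]<z+10)]
        if len(q): print(z,len(q),np.round(np.percentile(q[:,0],[2,50,98])), np.round(np.percentile(q[:,1],[1,99])))
```

```text
keydist 113.78049041905207
x [ 0.97556268 -0.21972132] yaw -0.22152880461674798
orig keys [546.447265   -94.95659122] hinge [ 644.00353285 -116.92872362]
top 1837 [ 31.70359724 -85.92358557 142.02333619] [109.47449596  89.9737072  268.15046839]
140 57 [ 97. 103. 109.] [-79.  86.]
150 83 [ 92.  99. 105.] [-78.  88.]
160 77 [ 88.  95. 101.] [-76.  87.]
170 89 [84. 90. 97.] [-80.  85.]
180 80 [79. 86. 92.] [-81.  88.]
190 93 [75. 82. 88.] [-79.  87.]
200 86 [70. 78. 83.] [-79.  87.]
210 104 [65. 73. 79.] [-82.  87.]
220 104 [62. 69. 75.] [-79.  88.]
230 104 [57. 64. 71.] [-85.  86.]
240 174 [33. 56. 66.] [-81.  86.]
250 302 [33. 46. 61.] [-85.  88.]
260 484 [36. 46. 56.] [-82.  89.]
side 683 [ 31.2219119  -89.50954128 142.10082153] [108.50672912  89.91734636 264.20582674]
140 27 [ 87. 102. 108.] [-86.  60.]
150 35 [ 83.  96. 104.] [-86.  85.]
160 37 [ 78.  92. 100.] [-87.  80.]
170 35 [75. 88. 95.] [-89.  79.]
180 39 [70. 84. 92.] [-88.  79.]
190 39 [66. 79. 87.] [-88.  83.]
200 41 [60. 76. 82.] [-88.  79.]
210 43 [57. 70. 79.] [-88.  85.]
220 41 [54. 67. 75.] [-88.  73.]
230 43 [48. 61. 70.] [-88.  85.]
240 74 [33. 44. 65.] [-89.  87.]
250 161 [35. 46. 60.] [-88.  85.]
260 68 [39. 47. 55.] [-83.  83.]
```

The side view shows the lid leaning open at about (370,200), with the outer face pointing back. The bottle is at (340,283) and the jar at (376,286). The top view shows the lid edge at about (319,180), the round start key at (335,256) on the right (-y) and the oblong stop key at (286,247). Next I'll refine the yaw, hinge and key positions from the depth data.

Run:
```python
from h import *
cam="top"
d=np.load(cam+"_d.npy"); vv,uu=np.mgrid[0:480,0:640]; c=vision.calibration(cam);K=np.array(c["mtx"]);T=np.array(c["extrinsics"])
P=(np.stack([(uu-K[0,2])*d/K[0,0],(vv-K[1,2])*d/K[1,1],d,np.ones_like(d)],-1)@T.T)[...,:3]
# key blobs: deck area z 122..130
m=((P[...,2]>122)&(P[...,2]<131)&(P[...,0]>420)&(P[...,0]<505)&(P[...,1]>-190)&(P[...,1]<20)).astype(np.uint8)
n,lab,st,cen=cv2.connectedComponentsWithStats(m)
for i in range(1,n):
    if st[i,4]>15: print("blob",st[i],cen[i],P[lab==i].mean(0))
# lid plane (the face seen by top)
m=(P[...,2]>150)&(P[...,2]<240)&(P[...,0]>560)&(P[...,0]<690)&(P[...,1]>-220)&(P[...,1]<0)
Q=P[m]; 
for k in range(3):
    ce=Q.mean(0); n_=np.linalg.svd(Q-ce)[2][2]; n_*=np.sign(n_[0]); e=(Q-ce)@n_; print(len(Q),e.std(),n_,ce); Q=Q[abs(e)<2.5*e.std()]
yaw=np.arctan2(n_[1],n_[0]); th=np.arctan2(np.hypot(*n_[:2]),n_[2]); print("yaw",yaw,"theta",th)
m=(P[...,2]>250)&(P[...,2]<290)&(P[...,0]>550)&(P[...,0]<690)&(P[...,1]>-220)&(P[...,1]<20)
Q=P[m]; print("top edge",len(Q),Q.mean(0)); e=np.array([n_[1],-n_[0]])
im=cv2.imread("pics/top0.png"); cv2.imwrite("pics/c1.png",cv2.resize(im[150:285,250:410],None,fx=5,fy=4.4,interpolation=cv2.INTER_CUBIC)[:600,:800])
```

```text
blob [277 244  20  11 129] [286.34883721 248.66666667] [468.68531811 -21.73841955 127.37492846]
blob [329 250  11  12  85] [333.65882353 255.90588235] [ 452.08271359 -129.98395913  127.29635503]
887 0.6437893607303247 [ 0.90693242 -0.14081734  0.39704415] [ 627.00256401 -102.15174439  197.26766931]
876 0.5485762365245532 [ 0.90724144 -0.140366    0.39649761] [ 627.10003518 -101.98684624  197.1774372 ]
871 0.5380104639881644 [ 0.90713938 -0.14041768  0.39671277] [ 627.12437657 -102.07659644  197.07700492]
yaw -0.15357291250057645 theta 1.1628633528112027
top edge 837 [593.39455004 -96.57166053 260.35876461]
```

View pics/c1.png

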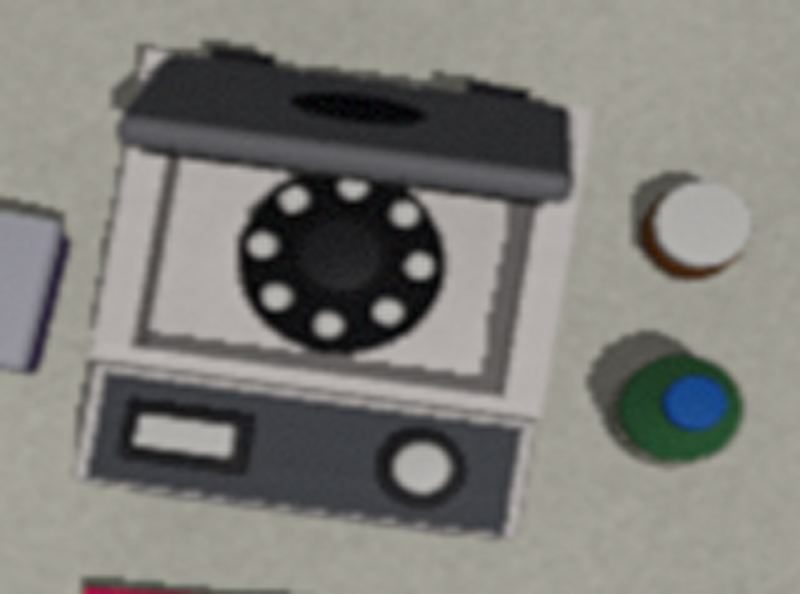

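The top crop confirms the layout: stop key on the left at crop (183,435), start key on the right at (422,467), and the lid edge at about (345,165) with its outer face visible. The yaw is about -0.153 and the lid angle about 1.16. I'll raise the arm, shut the jaws and turn to align.

>>> play_rows:
  steps:
    - {"delta_pos": [0,0,-4],"yaw": -0.05,"jaw": 0}
    - {"delta_pos": [0,0,-8],"yaw": -0.1,"jaw": 0}
    - {"delta_pos": [0,0,-12],"yaw": -0.1,"jaw": 0}
    - {"delta_pos": [0,0,-16],"yaw": -0.1,"jaw": 0}
    - {"delta_pos": [0,0,-16],"yaw": -0.1,"jaw": 0}
    - {"delta_pos": [0,0,-16],"yaw": -0.1,"jaw": 0}
    - {"delta_pos": [0,0,-16],"yaw": -0.1,"jaw": 0}
    - {"delta_pos": [0,0,-16],"yaw": -0.1,"jaw": 0}

```text
clock: 1.8
eef_pos: [156.7, 604.3, 360.8]
tcp_rot: [-3.139, -0.0, 2.988]
contact_force: [0.7, -1.7, 0.2]
opening: -0.0
grasp_force: 0.0
```

```bash
cat >> h.py <<'E'
from scipy.spatial.transform import Rotation as Ro
yaw=-0.153; X=np.array([np.cos(yaw),np.sin(yaw),0]); Y=np.array([-X[1],X[0],0]); Z=np.array([0,0,1.]); O=np.array([543.4,-88.6,0])
def tip(th,rho,gap=0,hw=11):  # TCP in machine frame
    return np.array([100-rho*np.cos(th)+(16+gap)*np.sin(th)+hw,0,120.5+rho*np.sin(th)+(16+gap)*np.cos(th)])
def m2w(p): return O+p[0]*X+p[1]*Y+p[2]*Z
def dtool(P,s=None):
    s=s or r.sense(); R=Ro.from_euler("xyz",s["tcp_rot"]).as_matrix(); return R.T@(P-s["eef_pos"])/10
E
python3 - <<'E'
from h import *
s=r.sense(); print(s["clock"],s["eef_pos"],s["tcp_rot"],s["opening"],s["contact_force"])
for a in [(1.163,125,60)]: p=tip(*a); print(p,m2w(p),dtool(m2w(p)))
p=tip(1.163,125,60); p[2]=360; print(m2w(p),dtool(m2w(p)))
E
```

```text
1.8 [156.71687403 604.3050456  360.83692087] [-3.13883484e+00 -3.05256718e-04  2.98782524e+00] -0.0003495909011026818 [ 0.65011661 -1.65690789  0.15401304]
[131.1943561    0.         265.39026186] [ 673.06178492 -108.59451431  265.39026186] [-61.94709436 -62.51385178   9.69819464]
[ 673.06178492 -108.59451431  360.        ] [-61.94420633 -62.53994332   0.23725724]
```

>>> play_rows:
  steps:
    - {"delta_pos": [-3,-3,0],"yaw": 0,"jaw": 0}
    - {"delta_pos": [-6,-6,0],"yaw": 0,"jaw": 0}
    - {"delta_pos": [-9.5,-9.5,0],"yaw": 0,"jaw": 0}
    - {"delta_pos": [-13,-13,0],"yaw": 0,"jaw": 0}
    - {"delta_pos": [-16.5,-16.5,0],"yaw": 0,"jaw": 0}
    - {"delta_pos": [-20,-20,0],"yaw": 0,"jaw": 0}
    - {"delta_pos": [-23.5,-23.5,0],"yaw": 0,"jaw": 0}
    - {"delta_pos": [-27,-27,0],"yaw": 0,"jaw": 0}

```text
clock: 2.6
eef_pos: [382.8, 294.8, 361.7]
tcp_rot: [-3.141, -0.001, 2.988]
contact_force: [0.3, 1.0, 0.1]
opening: -0.003
grasp_force: 0.0
```

>>> play_rows:
  steps:
    - {"delta_pos": [-3.5,-3.5,0],"yaw": 0,"jaw": 0}
    - {"delta_pos": [-7,-7,0],"yaw": 0,"jaw": 0}
    - {"delta_pos": [-10.5,-10.5,0],"yaw": 0,"jaw": 0}
    - {"delta_pos": [-14,-14,0],"yaw": 0,"jaw": 0}
    - {"delta_pos": [-17.5,-17.5,0],"yaw": 0,"jaw": 0}
    - {"delta_pos": [-21,-21,0],"yaw": 0,"jaw": 0}
    - {"delta_pos": [-24.5,-24.5,0],"yaw": 0,"jaw": 0}
    - {"delta_pos": [-28,-28,0],"yaw": 0,"jaw": 0}

```text
clock: 3.4
eef_pos: [616.7, -24.7, 361.3]
tcp_rot: [-3.142, -0.002, 2.988]
contact_force: [1.0, 0.9, 0.2]
opening: -0.001
grasp_force: 0.0
```

Run:
```python
from h import *
s=r.sense(); print(s["clock"],s["eef_pos"],s["tcp_rot"],s["opening"],s["contact_force"])
p=tip(1.163,125,60); p[2]=360; print(dtool(m2w(p)))
for g in (60,8,): print(g,dtool(m2w(tip(1.163,125,g))))
```

```text
3.4 [616.69564648 -24.73084676 361.34396398] [-3.14156468e+00 -1.74249064e-03  2.98752111e+00] -0.0005840615091861157 [0.99817898 0.91728134 0.18576757]
[-6.85706331 -7.4220121   0.12265586]
60 [-6.87354896 -7.42174743  9.5836153 ]
8 [-2.10356801 -7.4268046  11.65418433]
```

>>> play_rows:
  steps:
    - {"delta_pos": [-3.5,-3.5,0],"yaw": 0,"jaw": 0}
    - {"delta_pos": [-6.5,-6.5,0],"yaw": 0,"jaw": 0}
    - {"delta_pos": [-7.4,-7.4,0],"yaw": 0,"jaw": 0}
    - {"delta_pos": [-7.4,-7.4,2.5],"yaw": 0,"jaw": 0}
    - {"delta_pos": [-7.4,-7.4,5.5],"yaw": 0,"jaw": 0}
    - {"delta_pos": [-7.4,-7.4,8.5],"yaw": 0,"jaw": 0}
    - {"delta_pos": [-7.2,-7.4,9.6],"yaw": 0,"jaw": 0}
    - {"delta_pos": [-7,-7.4,9.6],"yaw": 0,"jaw": 0}

```text
clock: 4.2
eef_pos: [672.5, -105.9, 264.3]
tcp_rot: [3.141, -0.004, 2.988]
contact_force: [-0.9, -0.3, 0.8]
opening: 0.002
grasp_force: 0.0
```

Run:
```python
from h import *
im,d=vision.grab_frame("side"); cv2.imwrite("pics/s1.png",cv2.resize(im[120:300,260:460,::-1],None,fx=3.3,fy=3.3,interpolation=cv2.INTER_CUBIC))
s=r.sense(); print(s["clock"],s["eef_pos"],s["tcp_rot"],s["contact_force"])
print("gap8",dtool(m2w(tip(1.163,125,8))))
p0=m2w(tip(1.163,125,0))
for th in np.arange(1.163,-0.06,-0.06): print(round(th,2),np.round(dtool(m2w(tip(th,125,0)),s),2))
```

```text
4.25 [ 673.24076772 -106.11542874  266.381524  ] [ 3.14149586e+00 -1.60149143e-03  2.98815624e+00] [ 0.02967956 -0.30021339  0.66141446]
gap8 [ 4.7499153  -0.25002476  2.16896585]
1.16 [ 5.48 -0.25  2.49]
1.1 [ 6.2  -0.25  2.72]
1.04 [ 6.91 -0.25  2.99]
0.98 [ 7.59 -0.25  3.31]
0.92 [ 8.26 -0.25  3.67]
0.86 [ 8.9  -0.25  4.06]
0.8 [ 9.52 -0.25  4.5 ]
0.74 [10.11 -0.25  4.97]
0.68 [10.68 -0.25  5.48]
0.62 [11.21 -0.25  6.01]
0.56 [11.71 -0.25  6.58]
0.5 [12.17 -0.25  7.18]
0.44 [12.59 -0.25  7.8 ]
0.38 [12.98 -0.25  8.45]
0.32 [13.33 -0.25  9.12]
0.26 [13.64 -0.25  9.82]
0.2 [13.9  -0.25 10.52]
0.14 [14.13 -0.26 11.25]
0.08 [14.3  -0.26 11.98]
0.02 [14.44 -0.26 12.72]
-0.04 [14.53 -0.26 13.47]
```

View pics/s1.png

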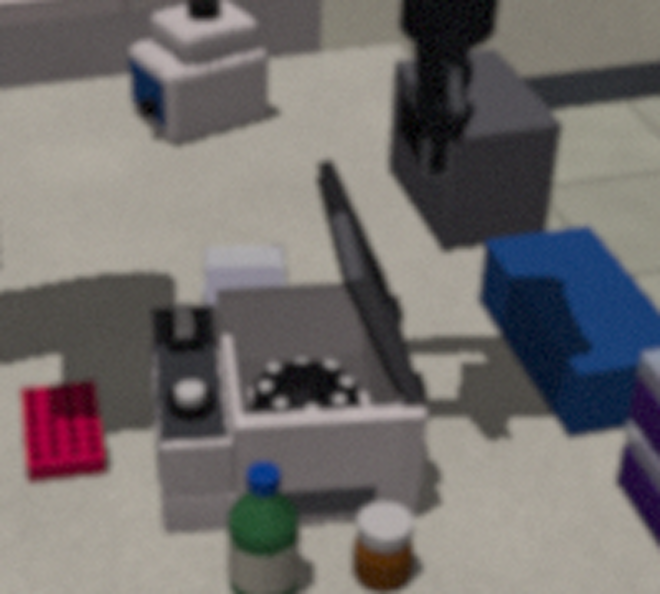

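The crop shows the closed fingertips at (435,165), clear behind the lid's outer face, with the lid edge at (325,165). I'll start pushing along the arc.

>>> play_rows:
  steps:
    - {"delta_pos": [2,-0.2,1],"yaw": 0,"jaw": 0}
    - {"delta_pos": [4,-0.2,2],"yaw": 0,"jaw": 0}
    - {"delta_pos": [4.9,-0.2,2.3],"yaw": 0,"jaw": 0}
    - {"delta_pos": [5.5,-0.2,2.5],"yaw": 0,"jaw": 0}
    - {"delta_pos": [6.1,-0.2,2.7],"yaw": 0,"jaw": 0}
    - {"delta_pos": [6.7,-0.2,2.9],"yaw": 0,"jaw": 0}
    - {"delta_pos": [7.3,-0.2,3.15],"yaw": 0,"jaw": 0}
    - {"delta_pos": [7.9,-0.2,3.5],"yaw": 0,"jaw": 0}

```text
clock: 5.05
eef_pos: [596.0, -96.5, 232.7]
tcp_rot: [3.142, 0.002, 2.988]
contact_force: [-4.1, 0.9, 17.0]
opening: 0.0
grasp_force: 8.5
```

Run:
```python
from h import *
im,d=vision.grab_frame("side"); cv2.imwrite("pics/s2.png",cv2.resize(im[120:300,260:460,::-1],None,fx=3.3,fy=3.3,interpolation=cv2.INTER_CUBIC))
s=r.sense(); print(s["clock"],s["eef_pos"],s["tcp_rot"],s["contact_force"])
for th in np.arange(.98,-0.06,-0.06): print(round(th,2),np.round(dtool(m2w(tip(th,125,0)),s),2))
```

```text
5.1 [594.81176277 -96.37863426 232.46153969] [3.14156638e+00 2.94800582e-04 2.98773410e+00] [-4.43287882  1.07856841 11.17483642]
0.98 [-0.27 -0.01 -0.08]
0.92 [ 0.4  -0.02  0.28]
0.86 [ 1.04 -0.02  0.68]
0.8 [ 1.66 -0.02  1.11]
0.74 [ 2.25 -0.02  1.59]
0.68 [ 2.81 -0.02  2.09]
0.62 [ 3.34 -0.02  2.63]
0.56 [ 3.84 -0.02  3.2 ]
0.5 [ 4.3  -0.02  3.8 ]
0.44 [ 4.73 -0.02  4.42]
0.38 [ 5.12 -0.02  5.07]
0.32 [ 5.46 -0.02  5.74]
0.26 [ 5.77 -0.02  6.43]
0.2 [ 6.03 -0.02  7.14]
0.14 [ 6.26 -0.02  7.87]
0.08 [ 6.43 -0.02  8.6 ]
0.02 [ 6.57 -0.02  9.34]
-0.04 [ 6.66 -0.02 10.1 ]
```

View pics/s2.png

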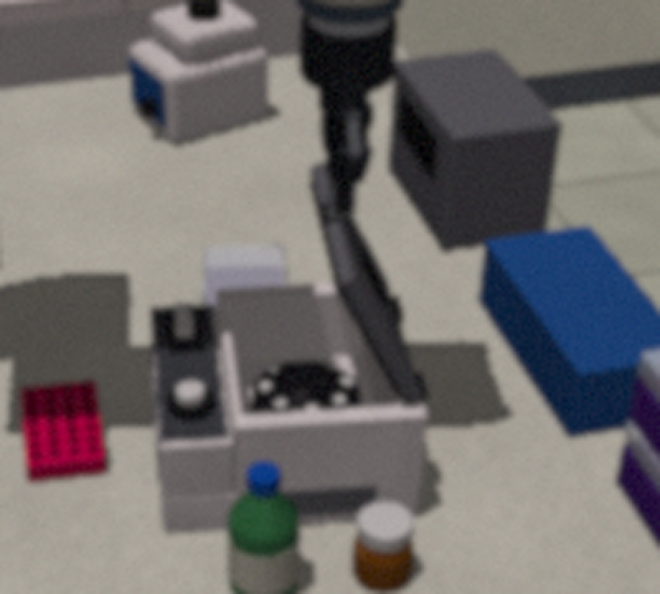

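```bash
cat >> h.py <<'E'
def cloud(cam):
    im,d=vision.grab_frame(cam); vv,uu=np.mgrid[0:480,0:640]; c=vision.calibration(cam);K=np.array(c["mtx"]);T=np.array(c["extrinsics"])
    P=(np.stack([(uu-K[0,2])*d/K[0,0],(vv-K[1,2])*d/K[1,1],d,np.ones_like(d)],-1)@T.T)[...,:3][d>0]
    return im,np.c_[(P-O)@X,(P-O)@Y,P[:,2]]
E
python3 - <<'E'
from h import *
s=r.sense(); print(s["clock"],s["contact_force"],s["wrist_torque"],(s["eef_pos"]-O)@X,(s["eef_pos"]-O)@Y)
for cam in ("side","top"):
    im,L=cloud(cam)
    m=(abs(L[:,1])<95)&(abs(L[:,1])>45)&(abs(L[:,0])<160)&(L[:,2]>139)&(L[:,2]<290); Q=L[m]
    for z in range(140,290,10):
        q=Q[(Q[:,2]>=z)&(Q[:,2]<z+10)]
        if len(q)>4: print(cam,z,len(q),np.round(np.percentile(q[:,0],[2,50,98])))
E
```

```text
5.1 [-4.43287882  1.07856841 11.17483642] [0.14435168 0.80460381 0.0179162 ] 51.99667991226974 0.14757970761725442
side 140 27 [ 83. 103. 108.]
side 150 19 [ 80.  99. 102.]
side 160 28 [72. 93. 97.]
side 170 22 [69. 88. 92.]
side 180 30 [63. 83. 87.]
side 190 22 [60. 78. 82.]
side 200 24 [52. 73. 78.]
side 210 26 [48. 68. 72.]
side 220 22 [43. 61. 67.]
side 230 20 [37. 58. 62.]
side 240 31 [34. 37. 56.]
side 250 108 [35. 41. 52.]
top 140 8 [104. 105. 108.]
top 150 9 [ 99. 100. 102.]
top 160 8 [94. 96. 99.]
top 170 12 [88. 91. 94.]
top 180 9 [85. 86. 88.]
top 190 13 [78. 81. 84.]
top 200 18 [73. 76. 79.]
top 210 19 [68. 71. 73.]
top 220 21 [64. 66. 69.]
top 230 18 [58. 61. 63.]
top 240 47 [34. 36. 59.]
top 250 159 [35. 41. 53.]
top 260 60 [37. 45. 48.]
```

Run:
```python
from h import *
s=r.sense(); print(s["clock"],s["contact_force"],s["eef_pos"])
for cam in ("side","top"):
    im,L=cloud(cam)
    m=(abs(L[:,1])<40)&(L[:,0]>10)&(L[:,0]<160)&(L[:,2]>200)&(L[:,2]<330); Q=L[m]
    for z in range(200,330,8):
        q=Q[(Q[:,2]>=z)&(Q[:,2]<z+8)]
        if len(q)>2: print(cam,z,len(q),"x",np.round(np.percentile(q[:,0],[2,50,98])),"y",np.round(np.percentile(q[:,1],[2,50,98])))
w,dw=vision.grab_frame("wrist"); cv2.imwrite("pics/w1.png",w[:,:,::-1])
```

```text
5.2 [-5.93632499  2.05181372  9.18751838] [594.8993733  -96.3471341  232.58030149]
side 200 9 x [74. 76. 77.] y [-29. -11.  32.]
side 208 11 x [70. 72. 73.] y [-35.  -5.  32.]
side 216 9 x [66. 67. 70.] y [-33.   2.  36.]
side 224 12 x [61. 63. 65.] y [-29.   1.  36.]
side 232 5 x [59. 59. 60.] y [-25.  -5.  14.]
side 240 26 x [34. 36. 57.] y [-39.  -7.  33.]
side 248 37 x [35. 37. 52.] y [-37.  -1.  38.]
side 256 45 x [38. 44. 61.] y [-35.  -9.  39.]
side 264 15 x [40. 48. 60.] y [-16. -10.  -5.]
side 272 18 x [40. 49. 59.] y [-17. -13.  -6.]
side 280 20 x [40. 50. 59.] y [-16. -13.  -7.]
side 288 16 x [40. 47. 58.] y [-20. -15.  -7.]
side 296 6 x [39. 39. 49.] y [-18. -13.   9.]
side 304 19 x [38. 47. 59.] y [-35. -31.  21.]
side 312 16 x [38. 45. 61.] y [-39. -32. -12.]
side 320 12 x [34. 38. 43.] y [-31. -16.  13.]
side 328 5 x [34. 35. 40.] y [-15.   3.  15.]
top 240 34 x [34. 35. 36.] y [-38.  -7.  37.]
top 248 22 x [35. 36. 43.] y [-38. -13.  38.]
top 256 69 x [35. 40. 46.] y [-39. -26.  39.]
top 312 5 x [38. 38. 39.] y [-34. -30.  30.]
top 320 7 x [38. 39. 39.] y [-39. -32.  38.]
top 328 3 x [41. 41. 43.] y [-33. -33. -31.]
```

View pics/w1.png

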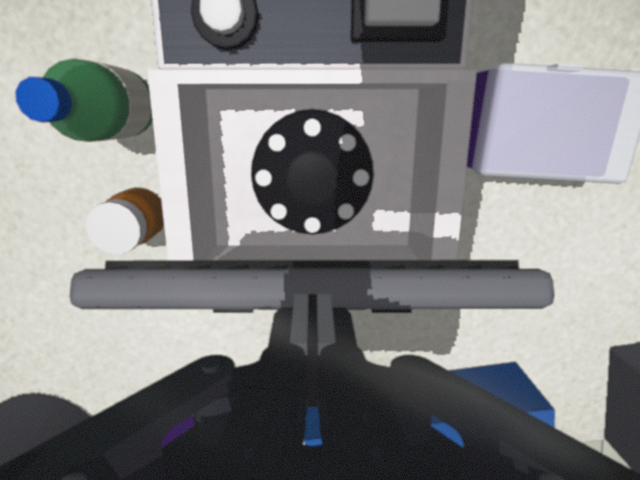

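Run:
```python
from h import *
s=r.sense(); e=s["eef_pos"]; print(s["clock"],s["contact_force"],e)
for dz in (0,10,20,30,40):
    for dx in (-11,0,11): print(dz,dx,np.round(proj("wrist",e+dx*X+[0,0,dz])),end=" ")
    print()
w,d=vision.grab_frame("wrist")
for v in range(262,345,6):
    print(v,[ (np.round([(p-O)@X,(p-O)@Y,p[2]]).astype(int).tolist()) for u in (240,301,328) for p in [world("wrist",(u,v),float(d[v,u]))]])
```

```text
5.35 [-5.86577193  0.52654436  9.54194761] [594.87842176 -96.36658925 232.52191333]
0 -11 [313. 261.] 0 0 [313. 285.] 0 11 [313. 307.] 
10 -11 [314. 270.] 10 0 [314. 294.] 10 11 [314. 317.] 
20 -11 [314. 279.] 20 0 [314. 304.] 20 11 [314. 329.] 
30 -11 [314. 290.] 30 0 [314. 316.] 30 11 [314. 342.] 
40 -11 [314. 301.] 40 0 [314. 330.] 40 11 [314. 357.] 
262 [[37, -30, 245], [37, -5, 244], [37, 6, 244]]
268 [[38, -29, 249], [38, -5, 249], [38, 6, 249]]
274 [[38, -28, 254], [38, -5, 255], [38, 6, 255]]
280 [[40, -28, 257], [40, -5, 256], [40, 6, 257]]
286 [[42, -28, 257], [42, -5, 257], [42, 6, 258]]
292 [[44, -28, 258], [43, -5, 259], [44, 6, 258]]
298 [[46, -28, 260], [41, -4, 269], [41, 5, 269]]
304 [[48, -28, 259], [41, -4, 274], [42, 5, 273]]
310 [[121, -55, 122], [42, -4, 278], [42, 5, 278]]
316 [[190, -79, 0], [42, -4, 282], [42, 5, 282]]
322 [[197, -79, 0], [42, -4, 286], [42, 5, 286]]
328 [[204, -79, 1], [42, -4, 290], [42, 4, 290]]
334 [[212, -80, 0], [42, -4, 292], [42, 4, 294]]
340 [[219, -80, 0], [42, -4, 297], [42, 4, 297]]
```

Run:
```python
from h import *
for dz in (0,25): 
    q=proj("side",np.array([673.2,-106.1,266.4+dz])); print(dz,q,"crop",(q-[260,120])*3.3)
    q=proj("side",np.array([594.9,-96.4,232.5+dz])); print(dz,q,"crop",(q-[260,120])*3.3)
```

```text
0 [390.55041357 180.36147005] crop [430.81636478 199.19285118]
0 [362.28934795 192.59337709] crop [337.55484824 239.55814439]
25 [391.22799201 172.52420454] crop [433.05237364 173.32987497]
25 [362.59935637 185.00583473] crop [338.57787601 214.51925462]
```

The fingertips are resting on the lid's free-edge face. The cameras show the shut tips about 26 mm above the reported TCP. I'll back off, go lower and push again with that offset.

```bash
cat >> h.py <<'E'
OFF=26
def tcp(th,rho=130,gap=0,hw=10,y=0): p=tip(th,rho,gap,hw); p[2]-=OFF; p[1]=y; return m2w(p)
E
python3 - <<'E'
from h import *
print(dtool(tcp(1.107,130,40)),dtool(tcp(1.107,130,15)),dtool(tcp(1.107,130,4)))
E
```

```text
[-4.98567627 -0.01181935 -0.33229304] [-2.75079478 -0.01358661  0.78810939] [-1.76744692 -0.0143642   1.28108646]
```

>>> play_rows:
  steps:
    - {"delta_pos": [0,0,-1.5],"yaw": 0,"jaw": 0}
    - {"delta_pos": [-1,0,-2.5],"yaw": 0,"jaw": 0}
    - {"delta_pos": [-3.5,0,-2.5],"yaw": 0,"jaw": 0}
    - {"delta_pos": [-5.5,0,-1.5],"yaw": 0,"jaw": 0}
    - {"delta_pos": [-5.2,0,0],"yaw": 0,"jaw": 0}
    - {"delta_pos": [-4,0,0.5],"yaw": 0,"jaw": 0}
    - {"delta_pos": [-3.4,0,0.7],"yaw": 0,"jaw": 0}
    - {"delta_pos": [-2.8,0,0.8],"yaw": 0,"jaw": 0}

```text
clock: 6.2
eef_pos: [623.3, -100.8, 224.1]
tcp_rot: [3.142, 0.001, 2.988]
contact_force: [0.5, -1.3, 0.4]
opening: -0.001
grasp_force: 0.0
```

Run:
```python
from h import *
s=r.sense(); print(s["clock"],s["contact_force"],s["eef_pos"])
im,L=cloud("top")
m=(abs(L[:,1])<90)&(abs(L[:,1])>50)&(L[:,0]>20)&(L[:,0]<160)&(L[:,2]>145)&(L[:,2]<235); Q=L[m]
c=np.polyfit(Q[:,2],Q[:,0],1); print("theta",np.pi/2-np.arctan(-c[0]),len(Q))
w,d=vision.grab_frame("wrist")
for v in range(250,345,6):
    print(v,[ (np.round([(p-O)@X,(p-O)@Y,p[2]]).astype(int).tolist()) for u in (240,301,328) for p in [world("wrist",(u,v),float(d[v,u]))]])
for th in np.r_[1.107:-.06:-.06]: print(round(th,2),np.round(dtool(tcp(th),s),2))
```

```text
6.2 [ 0.53828642 -1.34782969  0.3930303 ] [ 623.28856337 -100.7935291   224.07909366]
theta 1.1078018686012134 268
250 [[55, -27, 252], [54, -4, 254], [55, 5, 252]]
256 [[63, -30, 237], [63, -5, 236], [63, 6, 235]]
262 [[73, -34, 216], [72, -5, 220], [71, 7, 220]]
268 [[86, -39, 190], [84, -6, 194], [84, 8, 194]]
274 [[105, -46, 152], [105, -8, 151], [105, 10, 151]]
280 [[122, -52, 122], [173, -12, 0], [174, 16, -1]]
286 [[180, -75, 1], [180, -12, 0], [180, 16, 0]]
292 [[187, -76, 0], [187, -12, -1], [187, 16, 1]]
298 [[193, -76, 0], [70, -4, 261], [70, 5, 261]]
304 [[200, -76, 1], [70, -4, 266], [70, 5, 265]]
310 [[208, -77, -1], [70, -4, 269], [70, 5, 270]]
316 [[215, -77, 0], [70, -4, 273], [70, 5, 275]]
322 [[221, -77, 1], [70, -4, 278], [70, 5, 278]]
328 [[228, -77, 1], [70, -4, 282], [70, 4, 281]]
334 [[236, -78, -1], [70, -4, 286], [69, 4, 287]]
340 [[243, -78, 0], [70, -4, 289], [70, 4, 289]]
1.11 [ 1.47 -0.01  0.61]
1.05 [ 2.2  -0.01  0.9 ]
0.99 [ 2.91 -0.01  1.23]
0.93 [ 3.61 -0.02  1.6 ]
0.87 [ 4.28 -0.02  2.01]
0.81 [ 4.92 -0.02  2.46]
0.75 [ 5.53 -0.02  2.95]
0.69 [ 6.12 -0.02  3.47]
0.63 [ 6.67 -0.02  4.03]
0.57 [ 7.19 -0.02  4.62]
0.51 [ 7.67 -0.02  5.24]
0.45 [ 8.12 -0.02  5.89]
0.39 [ 8.52 -0.02  6.56]
0.33 [ 8.88 -0.02  7.26]
0.27 [ 9.2  -0.02  7.98]
0.21 [ 9.48 -0.02  8.71]
0.15 [ 9.71 -0.02  9.46]
0.09 [ 9.9  -0.02 10.23]
0.03 [10.04 -0.02 11.  ]
-0.03 [10.14 -0.02 11.78]
```

>>> play_rows:
  steps:
    - {"delta_pos": [0,0,1],"yaw": 0,"jaw": 0}
    - {"delta_pos": [0.8,0,1.2],"yaw": 0,"jaw": 0}
    - {"delta_pos": [1.5,0,1.4],"yaw": 0,"jaw": 0}
    - {"delta_pos": [2.2,0,1.7],"yaw": 0,"jaw": 0}
    - {"delta_pos": [2.9,0,2],"yaw": 0,"jaw": 0}
    - {"delta_pos": [3.6,0,2.4],"yaw": 0,"jaw": 0}
    - {"delta_pos": [4.2,0,2.8],"yaw": 0,"jaw": 0}
    - {"delta_pos": [4.9,0,3.2],"yaw": 0,"jaw": 0}

```text
clock: 7.1
eef_pos: [574.5, -93.2, 191.4]
tcp_rot: [3.142, 0.0, 2.988]
contact_force: [1.6, -0.7, 0.2]
opening: -0.004
grasp_force: 0.7
```

```bash
cat >> h.py <<'E'
def lidth():
    im,L=cloud("top")
    m=(abs(L[:,1])<88)&(abs(L[:,1])>50)&(L[:,0]>-60)&(L[:,0]<115)&(L[:,2]>140)&(L[:,2]<262); Q=L[m]
    # outer-face points: maximise consistent plane through hinge: robust line fit
    d=Q[:,[0,2]].astype(np.float32); l=cv2.fitLine(d,cv2.DIST_WELSCH,0,.01,.01).ravel(); return np.arctan2(abs(l[1]),abs(l[0])),len(Q),l
E
python3 - <<'E'
from h import *
s=r.sense(); print(s["clock"],s["contact_force"],s["eef_pos"],lidth())
im,d=vision.grab_frame("side"); cv2.imwrite("pics/s3.png",cv2.resize(im[120:300,260:460,::-1],None,fx=3.3,fy=3.3,interpolation=cv2.INTER_CUBIC))
import h; h.OFF=34
for th in np.r_[.81:-.06:-.06]: print(round(th,2),np.round(dtool(tcp(th),s),2))
E
```

```text
7.1 [ 1.59534016 -0.68282574  0.16455874] [574.45946941 -93.20903264 191.36540859] (np.float32(0.75936943), 435, array([  0.72527033,  -0.6884642 ,  29.859793  , 211.57649   ],
      dtype=float32))
0.81 [-0.06 -0.02 -0.03]
0.75 [ 0.56 -0.02  0.45]
0.69 [ 1.15 -0.02  0.98]
0.63 [ 1.7  -0.02  1.53]
0.57 [ 2.22 -0.02  2.12]
0.51 [ 2.71 -0.02  2.74]
0.45 [ 3.15 -0.02  3.39]
0.39 [ 3.56 -0.02  4.06]
0.33 [ 3.92 -0.02  4.76]
0.27 [ 4.24 -0.02  5.48]
0.21 [ 4.52 -0.02  6.21]
0.15 [ 4.76 -0.02  6.96]
0.09 [ 4.95 -0.02  7.72]
0.03 [ 5.09 -0.02  8.5 ]
-0.03 [ 5.19 -0.02  9.28]
```

View pics/s3.png

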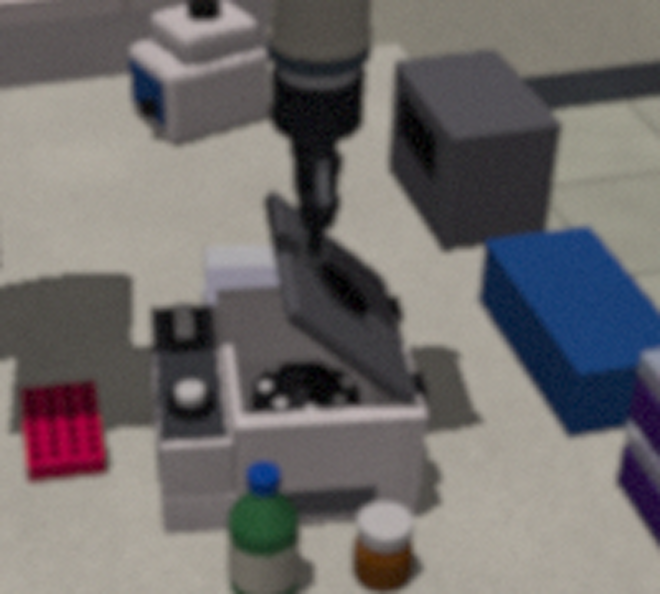

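The lid is now at about 0.76 rad, with the tips on its outer face at (315,240), near the free edge at (275,205). I'll carry on along the arc.

>>> play_rows:
  steps:
    - {"delta_pos": [0.6,0,0.5],"yaw": 0,"jaw": 0}
    - {"delta_pos": [1.1,0,1],"yaw": 0,"jaw": 0}
    - {"delta_pos": [1.7,0,1.5],"yaw": 0,"jaw": 0}
    - {"delta_pos": [2.2,0,2.1],"yaw": 0,"jaw": 0}
    - {"delta_pos": [2.7,0,2.7],"yaw": 0,"jaw": 0}
    - {"delta_pos": [3.1,0,3.4],"yaw": 0,"jaw": 0}
    - {"delta_pos": [3.5,0,4],"yaw": 0,"jaw": 0}
    - {"delta_pos": [3.9,0,4.6],"yaw": 0,"jaw": 0}

```text
clock: 8.0
eef_pos: [536.1, -87.2, 145.0]
tcp_rot: [3.142, 0.0, 2.988]
contact_force: [0.8, -0.2, 0.0]
opening: -0.001
grasp_force: 0.5
```

Run:
```python
from h import *
s=r.sense(); print(s["clock"],s["contact_force"],s["eef_pos"],lidth())
import h; h.OFF=34
for th in np.r_[.33:-.06:-.06]: print(round(th,2),np.round(dtool(tcp(th),s),2))
```

```text
8.0 [ 0.80917066 -0.20877222  0.01691493] [536.06882946 -87.24578036 145.00395977] (np.float32(0.28664112), 381, array([  0.95919895,  -0.28273198,   8.194443  , 166.2538    ],
      dtype=float32))
0.33 [ 0.03 -0.02  0.12]
0.27 [ 0.36 -0.02  0.84]
0.21 [ 0.64 -0.02  1.58]
0.15 [ 0.87 -0.02  2.33]
0.09 [ 1.06 -0.02  3.09]
0.03 [ 1.2  -0.02  3.86]
-0.03 [ 1.3  -0.02  4.64]
```

>>> play_rows:
  steps:
    - {"delta_pos": [0.3,0,0.6],"yaw": 0,"jaw": 0}
    - {"delta_pos": [0.5,0,1.2],"yaw": 0,"jaw": 0}
    - {"delta_pos": [0.7,0,1.7],"yaw": 0,"jaw": 0}
    - {"delta_pos": [0.8,0,2.2],"yaw": 0,"jaw": 0}
    - {"delta_pos": [0.9,0,2.6],"yaw": 0,"jaw": 0}
    - {"delta_pos": [1,0,2.9],"yaw": 0,"jaw": 0}
    - {"delta_pos": [1,0,3.1],"yaw": 0,"jaw": 0}
    - {"delta_pos": [1,0,3.2],"yaw": 0,"jaw": 0}

```text
clock: 8.85
eef_pos: [526.3, -85.7, 113.3]
tcp_rot: [-3.142, -0.001, 2.988]
contact_force: [-0.5, 0.0, 0.7]
opening: 0.003
grasp_force: 0.4
```

```bash
cat >> h.py <<'E'
def edgez():
    im,L=cloud("top"); m=(abs(L[:,1])<85)&(abs(L[:,1])>50)&(L[:,2]>118)
    for a in range(-48,90,20):
        q=L[m&(L[:,0]>=a)&(L[:,0]<a+10)]
        print(a,len(q),np.round(np.median(q[:,2]),1) if len(q) else None,end="; ")
    print()
E
python3 - <<'E'
from h import *
s=r.sense(); print(s["clock"],s["contact_force"],s["eef_pos"]); edgez()
E
```

```text
8.85 [-0.51912376  0.02708302  0.74037552] [526.2521973  -85.73484473 113.33420574]
-48 181 558.3; -28 125 546.2; -8 119 530.7; 12 86 515.3; 32 14 140.1; 52 15 139.9; 72 23 138.3;
```

>>> play_rows:
  steps:
    - {"delta_pos": [0,0,0.1],"yaw": 0,"jaw": 0}
    - {"delta_pos": [0,0,0.2],"yaw": 0,"jaw": 0}
    - {"delta_pos": [0,0,0.3],"yaw": 0,"jaw": 0}
    - {"delta_pos": [0,0,0.4],"yaw": 0,"jaw": 0}
    - {"delta_pos": [0,0,0.5],"yaw": 0,"jaw": 0}
    - {"delta_pos": [0,0,0.6],"yaw": 0,"jaw": 0}
    - {"delta_pos": [0,0,0.7],"yaw": 0,"jaw": 0}
    - {"delta_pos": [0,0,0.7],"yaw": 0,"jaw": 0}

```text
clock: 9.7
eef_pos: [526.5, -85.8, 107.7]
tcp_rot: [-3.142, 0.0, 2.988]
contact_force: [-5.0, 1.3, 15.4]
opening: -0.002
grasp_force: 7.6
```

>>> play_rows:
  steps:
    - {"delta_pos": [0,0,0],"yaw": 0,"jaw": 0}
    - {"delta_pos": [0,0,0],"yaw": 0,"jaw": 0}
    - {"delta_pos": [0,0,-1],"yaw": 0,"jaw": 0}
    - {"delta_pos": [0,0,-3.5],"yaw": 0,"jaw": 0}
    - {"delta_pos": [-3.5,0,-7],"yaw": 0,"jaw": 0}
    - {"delta_pos": [-7,0,-10],"yaw": 0,"jaw": 0}
    - {"delta_pos": [-10,0,-12],"yaw": 0,"jaw": 0}
    - {"delta_pos": [-10,0,-12],"yaw": 0,"jaw": 0}

```text
clock: 10.5
eef_pos: [630.4, -101.9, 230.3]
tcp_rot: [-3.142, 0.008, 2.988]
contact_force: [1.0, -0.1, -0.6]
opening: 0.003
grasp_force: 0.0
```

Run:
```python
from h import *
s=r.sense(); e=s["eef_pos"]; print(s["clock"],s["contact_force"],e,s["tcp_rot"])
im,L=cloud("side"); m=(abs(L[:,1])<80)&(L[:,2]>110)&(L[:,2]<160)
for a in range(-55,100,15):
    q=L[m&(L[:,0]>=a)&(L[:,0]<a+10)]; print(a,len(q),np.round(np.median(q[:,2]),1) if len(q) else None,end="; ")
print()
cv2.imwrite("pics/s4.png",cv2.resize(im[120:300,260:460,::-1],None,fx=3.3,fy=3.3,interpolation=cv2.INTER_CUBIC))
w,d=vision.grab_frame("wrist")
# white key blobs by depth in the wrist view
vv,uu=np.mgrid[0:480,0:640]; c=vision.calibration("wrist");K=np.array(c["mtx"]);T=np.array(c["extrinsics"])
P=(np.stack([(uu-K[0,2])*d/K[0,0],(vv-K[1,2])*d/K[1,1],d,np.ones_like(d)],-1)@T.T)[...,:3]
x=(P-O)@X; y=(P-O)@Y
mm=((x<-55)&(x>-115)&(abs(y)<105)&(P[...,2]>122)&(P[...,2]<133)&(d>0)).astype(np.uint8)
n,lab,st,cen=cv2.connectedComponentsWithStats(mm)
for i in range(1,n):
    if st[i,4]>100: q=lab==i; print("blob",st[i],P[q].mean(0),"mach",x[q].mean(),y[q].mean(),"ext",np.ptp(x[q]),np.ptp(y[q]))
for p in vision.landmark_of("wrist","start_key_top"): print(p["conf"],p["uv"],at_z("wrist",p["uv"],127))
K=np.array([452.1,-130,127]); print("start nominal machine",(K-O)@X,(K-O)@Y,dtool(K+[0,0,-28]))
```

```text
10.5 [ 1.0387264  -0.12367638 -0.56275751] [ 630.42260961 -101.89433081  230.28825141] [-3.14156795  0.00804899  2.98781853]
-55 73 132.2; -40 111 134.4; -25 106 134.7; -10 109 134.8; 5 108 134.8; 20 104 134.8; 35 109 134.5; 50 107 134.6; 65 108 134.6; 80 109 134.5; 95 65 132.2; 
start nominal machine -83.92394610840454 -54.83084232066477 [16.51377589 -5.50922924 12.69087639]
```

View pics/s4.png

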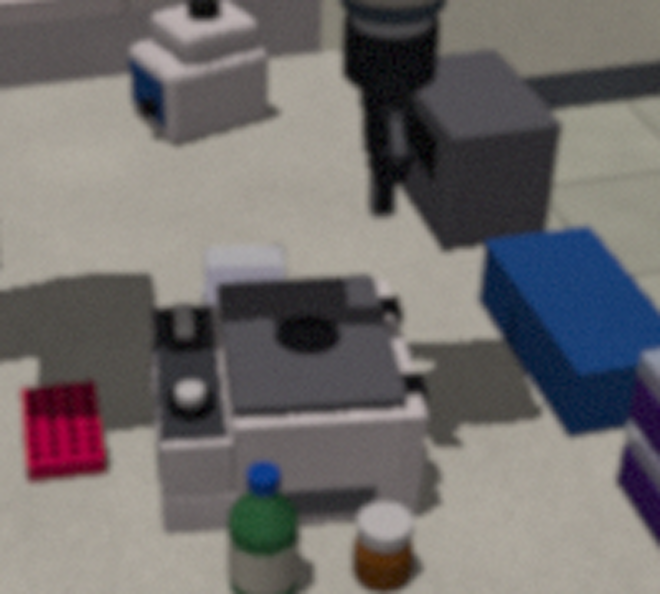

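The lid is shut flat, and its depth reads a uniform 134.5 mm. The start key at (190,392) is exactly where expected. I'll move above it.

>>> play_rows:
  steps:
    - {"delta_pos": [4,-1.5,0],"yaw": 0,"jaw": 0}
    - {"delta_pos": [8,-3,0],"yaw": 0,"jaw": 0}
    - {"delta_pos": [12,-4.5,0],"yaw": 0,"jaw": 0}
    - {"delta_pos": [15.5,-5.5,0],"yaw": 0,"jaw": 0}
    - {"delta_pos": [16.5,-5.5,3],"yaw": 0,"jaw": 0}
    - {"delta_pos": [16.5,-5.5,7],"yaw": 0,"jaw": 0}
    - {"delta_pos": [16.5,-5.5,10],"yaw": 0,"jaw": 0}
    - {"delta_pos": [16.5,-5.5,10.5],"yaw": 0,"jaw": 0}

```text
clock: 11.45
eef_pos: [449.3, -128.9, 118.0]
tcp_rot: [3.141, -0.008, 2.988]
contact_force: [0.9, -0.8, -0.9]
opening: -0.003
grasp_force: 0.0
```

Run:
```python
from h import *
s=r.sense(); e=s["eef_pos"]; print(s["clock"],s["contact_force"],e,dtool(np.array([452.1,-130,127-28])))
im,d=vision.grab_frame("side"); cv2.imwrite("pics/s5.png",cv2.resize(im[140:290,290:430,::-1],None,fx=4,fy=4,interpolation=cv2.INTER_CUBIC))
```

```text
11.45 [ 0.92092928 -0.81458269 -0.88300774] [ 449.29914408 -128.94491688  118.0224497 ] [-0.30747235 -0.06322171  1.89988937]
```

View pics/s5.png

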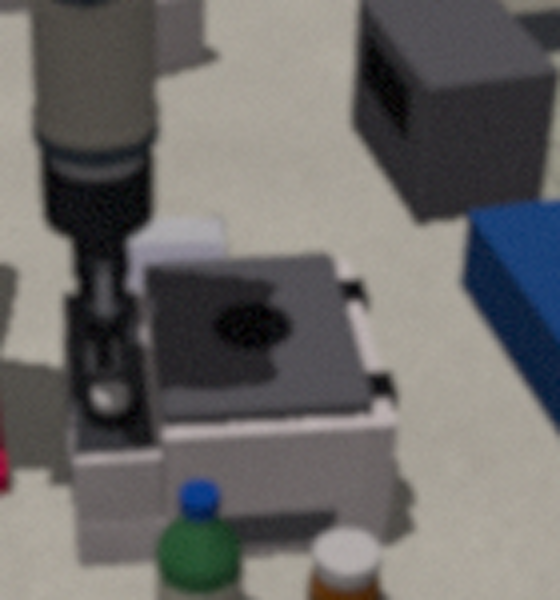

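The tips hover over the round key at (108,395), and the lid stays flat. I'll press slowly.

>>> play_rows:
  steps:
    - {"delta_pos": [-0.2,0,0.6],"yaw": 0,"jaw": 0}
    - {"delta_pos": [-0.2,0,1.2],"yaw": 0,"jaw": 0}
    - {"delta_pos": [-0.2,0,1.6],"yaw": 0,"jaw": 0}
    - {"delta_pos": [-0.2,0,1.8],"yaw": 0,"jaw": 0}
    - {"delta_pos": [-0.2,0,2],"yaw": 0,"jaw": 0}
    - {"delta_pos": [-0.2,0,2.2],"yaw": 0,"jaw": 0}
    - {"delta_pos": [-0.2,0,2.3],"yaw": 0,"jaw": 0}
    - {"delta_pos": [-0.2,0,2.4],"yaw": 0,"jaw": 0}

```text
clock: 12.3
eef_pos: [455.8, -130.5, 97.6]
tcp_rot: [-3.142, 0.0, 2.988]
contact_force: [-0.7, -0.3, 1.9]
opening: 0.002
grasp_force: 0.9
```

>>> play_rows:
  steps:
    - {"delta_pos": [0,0,0.1],"yaw": 0,"jaw": 0}
    - {"delta_pos": [0,0,0.2],"yaw": 0,"jaw": 0}
    - {"delta_pos": [0,0,0.3],"yaw": 0,"jaw": 0}
    - {"delta_pos": [0,0,0.4],"yaw": 0,"jaw": 0}
    - {"delta_pos": [0,0,0.5],"yaw": 0,"jaw": 0}
    - {"delta_pos": [0,0,0.6],"yaw": 0,"jaw": 0}
    - {"delta_pos": [0,0,0.7],"yaw": 0,"jaw": 0}
    - {"delta_pos": [0,0,0.7],"yaw": 0,"jaw": 0}

```text
clock: 13.1
eef_pos: [456.0, -130.5, 92.0]
tcp_rot: [-3.142, 0.0, 2.988]
contact_force: [-7.3, 3.1, 23.5]
opening: -0.002
grasp_force: 12.2
```

The force is 23.5 N and the tip is at about 121 mm, so the key is fully down. I'll hold briefly, then lift away.

>>> play_rows:
  steps:
    - {"delta_pos": [0,0,0],"yaw": 0,"jaw": 0}
    - {"delta_pos": [0,0,-0.4],"yaw": 0,"jaw": 0}
    - {"delta_pos": [0,0,-1],"yaw": 0,"jaw": 0}
    - {"delta_pos": [0,0,-3],"yaw": 0,"jaw": 0}
    - {"delta_pos": [0,0,-6],"yaw": 0,"jaw": 0}
    - {"delta_pos": [0,0,-9],"yaw": 0,"jaw": 0}
    - {"delta_pos": [0,0,-11],"yaw": 0,"jaw": 0}
    - {"delta_pos": [0,0,-11],"yaw": 0,"jaw": 0}

```text
clock: 13.9
eef_pos: [457.6, -131.0, 203.2]
tcp_rot: [-3.141, 0.005, 2.988]
contact_force: [0.3, -0.1, 0.9]
opening: 0.005
grasp_force: 0.0
```

Run:
```python
from h import *
s=r.sense(); print(s["clock"],s["contact_force"],s["eef_pos"],abs(s["qvel"]).max())
im,L=cloud("side"); m=(abs(L[:,1])<80)&(L[:,2]>110)&(L[:,2]<160)
print([np.round(np.median(L[m&(L[:,0]>=a)&(L[:,0]<a+10)][:,2]),1) for a in (-40,0,40,80)])
k=np.hypot(L[:,0]+84,L[:,1]+55)<9; print("key z",np.median(L[k,2]),k.sum())
print(r.sign_off())
```

```text
13.9 [ 0.27736903 -0.10818011  0.86714343] [ 457.56896733 -131.00338869  203.22195655] 0.05016886688607713
[np.float64(134.7), np.float64(134.6), np.float64(134.7), np.float64(134.6)]
key z 235.85289044220093 46
the job is handed in; nothing more can be done
None
```

I pushed the lid shut from its outer face, pressed the start key fully down and let go, then handed the job in at about 14 s. The lid measured flat and shut just before hand-in. I couldn't confirm from the camera that the key had sprung back up, because the gripper blocked the view, and no verdict came back.

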